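# Clamp a block in the bench jig with the swing strap and cam lever

### The arm

A 6-joint arm with a two-finger parallel gripper is mounted at the origin on a cart in front of the work surface, level with it; the furniture and walls round the work are solid. World frame = base frame: x ahead of the robot, y to its left, z up, the work surface at z = 0. Lengths are in m, angles in degrees, forces in N, time in s.
With the tool pointing down it reaches from about 0.4 to 0.825 m from the base axis. Payload 7 kg.
Tool frame: the origin (TCP) lies midway between the tips of the shut fingers; the grasp point (between the pads) lies 19 mm behind it (ctrl.hold_point_z is the distance from the TCP to the grasp point, in m); z points along the fingers, y is the line along which they close (so a half turn about z gives the same grasp; the last joint's range is limited). The gripper opens to 88 mm and grips with 3 to 60 N. Pads are 19 mm wide; open, the fingers measure 130 mm over their backs; the gripper's body (78 mm by 193 mm) begins 47 mm behind the grasp point.
Start: joints at [-58.894, 20.546, 0.682, 0, -70.136, -16.507], TCP at [0.17, -0.653, 0.227] pointing down, gripper open.
Joint ranges: [-176.03, 176.03], [-82.01, 121.73], [-58.28, 71.71], [-173.87, 95.51], [-174.79, -0.11], [-173.66, 173.66]. Speed limits (degrees/s): [136.94, 136.94, 172.46, 180, 180, 180].

### API

Orientations are given as [roll, pitch, yaw] about the fixed x, y, z axes, in that order (R = Rz(yaw) Ry(pitch) Rx(roll)).
In Python, from plant import ctrl gives the robot as it stands.
- The arm moves only by the tool apply_moves, never from a script. Its argument "deltas" is a list of rows, each an object with "fingers": the finger opening in mm, from 0 to 87.6; "delta_pos": the shift along the tool's x, y, z in mm, a list of three; "angular": the turn, a rotation vector about the tool's x, y, z in degrees, a list of three. A call has 1 to 10 rows; each row is the pose to reach, as a shift and turn from the pose commanded when the call began, along the tool's axes at that moment; what a row does not reach only later rows make up. A row lasts 1/10 s, in which the tool goes at most 50 mm and 8.59 degrees, less where a joint would pass 70% of its speed; a pose out of reach is approached as far as the arm can. A call with a gripper value outside its range is refused whole. The fingers move at their own pace and stop on an object; the grip force is fixed at half the most. Time passes only in rows, so rows that repeat a pose let the fingers close. It gives the time, the measured TCP pose, the force, the opening and the grip force at its end, in the units of the state.
- ctrl.get_obs(): the state, without advancing time (a new reading comes with each control period).
- ctrl.snapshot(name): name is "scene" or "top"; returns the picture (384x512x3 uint8, red, green, blue); there is no depth.
- ctrl.camera_params(name): a dict with "fx", "fy", "cx", "cy" (pixels), "cam_to_world" (4x4, takes a point from camera to world coordinates). Camera axes: x right, y up, looking along -z (the intrinsics and any distortion apply to the point x, -y, -z); pixel columns grow to the right and rows downward; lengths in m; the calibration is good to about 2 mm. A picture is of the moment at which its call begins. camera_params takes no time and is no camera call.
- ctrl.close_job(): hands the job in; it is judged then, once.
The state is a dict: "clock": time; "joint_pos": joint angles; "qvel": joint speeds; "tau": joint torques, N m; "tool_pos": TCP position; "orientation": TCP orientation; "force": force on the tool from outside, world axes, zero at the start; "moment": the same for the moment, N m; "opening": finger opening in m; "gripper_force": force on a finger pad.
Only numpy, scipy, OpenCV 4.12 (cv2) and the standard library are available. Lean on these libraries where they do the work, as an engineer would, in place of code of your own. Each camera call takes 0.05 s, during which the arm holds its last target. There are 200 camera calls.

### The job

Clamp the wooden block in the plywood jig: with a finger, push the blue clamp strap round until its rubber foot stands over the middle of the block, then push the lever with the red knob all the way down so that the foot presses on the block. Only push: pick nothing up, keep the lever up until the strap is over the block, leave the block where it sits in its trough and leave the things standing round the jig alone.

Things in the scene. Friction and masses are not known exactly. Their poses are not given: they have to be found in the camera images.
- post_axis (a point): axis of the clamp's steel post at mid-thickness of the strap, 64 mm above the worktop. Its x points level from block to post, along the long side of the jig (plywood board 250 x 200 x 18 mm, fixed); z up. The block's trough (two fences 140 mm long, 12 mm high, on the board) runs along y, its middle line 105 mm from the post towards -x. The post's bolt ends 18 mm above the strap's middle
- strap (a joint): blue strap 26 mm wide, 8 mm thick, turning level about the post; rounded end 171 mm from the post. 0 = swung aside to post_axis' -y, grows clockwise from above towards the block, range 0 to 1.9 rad; at s it points along (-cos(1.4-s), -sin(1.4-s)) of post_axis' x, y, so 1.4 lies square across the trough. No stop at the block. Stays where left; about 1 N at its end moves it
- strap_end (a point): point on the strap's middle line 150 mm from the post axis, at mid-thickness (64 mm above the worktop); a good place to push against the strap's side edge, 13 mm to either side. Only the board (to 18 mm), fences (30 mm) and block (43 mm above the worktop) lie below
- lever (a joint): cam lever on the strap, a thin steel rod with a red ball, turning in the upright plane along the strap. 0 = up (60 degrees above level, leaning to the post), 1.05 rad = fully down, level (hard stop). Stays where left; 2 to 4 N at the knob move it. Its pin is on the strap's middle line, 105 mm from the post axis, 84 mm above the worktop. Pushing it down lowers the foot 6 mm per rad
- lever_knob (a point): centre of the red ball, 20 mm across, at the lever's end, 70 mm from the lever's pin
- foot_tip (a point): centre of the underside of the black rubber foot, 20 mm across, under the strap 105 mm from the post axis; 2 to 4 mm above the level of the block's top while the lever is up
- foot: the rubber foot itself, sprung, with its origin at the centre of its underside
- block: loose light wooden block 50 x 75 x 25 mm (its x, y, z), lying on the jig's board between the two fences, its long side along the trough and its middle anywhere within about 12 mm of the trough's middle; origin at the centre of its underside, 18 mm above the worktop
- block_mid (a point): centre of the block, half-way up
- jar: bystander: clear jar with a red lid, 69 mm wide, 99 mm high, beside the jig; origin under its centre
- pad: bystander: grey sanding pad 45 x 70 x 26 mm beside the jig; origin under its centre
- tin: bystander: round tin 70 mm across, 28 mm high, behind the post; origin under its centre
Mind the look-alikes: they are no part of the job. What is shaped like the block but green or pink is not meant.

How it is judged:
By the outcome, as a careful person would: the job done as asked, in the order asked, and still so for the second after the job is handed in, with the robot touching nothing.
It also fails if it takes over 54 s, if anything falls off the work surface, if the arm or the gripper's body presses on something with over 40 N, if the wrist force passes 120 N, or if a joint passes its speed limit or range.

## Working session

There is one attempt and no reset: what is moved stays moved. The work goes in short steps, Python scripts to look and compute and a tool call to move; the robot and the scene stay as the last step left them, time stands still between calls to the robot, and variables do not carry over. Pictures are saved under pics/ and viewed, at most 10 in all, crops included, and the job is handed in when it is done.

Besides the shell and the picture viewer there is one more tool, called after ">>>" by a JSON object that holds its "op" and its "data". apply_moves: Moves the arm, as the interface text tells. Its arguments: {"type":"object","properties":{"deltas":{"type":"array"}},"required":["deltas"]}

```bash
mkdir -p pics
cat > h.py <<'E'
import numpy as np,cv2
from plant import ctrl
def snap(n,f):
    im=ctrl.snapshot(n); cv2.imwrite('pics/'+f+'.png',cv2.cvtColor(im,cv2.COLOR_RGB2BGR)); return im
def ray(n,u,v):
    p=ctrl.camera_params(n); M=np.array(p['cam_to_world'])
    d=np.array([(u-p['cx'])/p['fx'],-(v-p['cy'])/p['fy'],-1.]); return M[:3,3],M[:3,:3]@d
def onz(n,u,v,z):
    o,d=ray(n,u,v); return o+d*(z-o[2])/d[2]
def proj(n,P):
    p=ctrl.camera_params(n); M=np.array(p['cam_to_world']); c=M[:3,:3].T@(np.array(P)-M[:3,3])
    return p['cx']+p['fx']*c[0]/-c[2], p['cy']-p['fy']*c[1]/-c[2]
E
python3 - <<'E'
from h import *
a=snap('scene','s0');b=snap('top','t0')
for n in('scene','top'):
    p=ctrl.camera_params(n);print({k:(np.round(v,3).tolist()) for k,v in p.items()})
print(ctrl.get_obs())
E
```

```text
{'fx': 355.558, 'fy': 355.558, 'cx': 253.059, 'cy': 193.497, 'cam_to_world': [[-0.617, 0.577, -0.535, 0.091], [-0.787, -0.461, 0.41, 0.558], [-0.01, 0.674, 0.739, 0.762], [0.0, 0.0, 0.0, 1.0]]}
{'fx': 410.503, 'fy': 410.503, 'cx': 256.964, 'cy': 192.233, 'cam_to_world': [[-0.054, 0.969, -0.242, 0.34], [-0.999, -0.052, 0.017, 0.23], [0.004, 0.243, 0.97, 0.972], [0.0, 0.0, 0.0, 1.0]]}
{'clock': 0.1, 'joint_pos': array([-5.88935396e+01,  2.05868108e+01,  6.39671700e-01, -2.05577607e-02,
       -7.01346620e+01, -1.65091394e+01]), 'qvel': array([-0.02343987, -0.06355008,  0.12540787,  0.02413354, -0.00691591,
       -0.1071606 ]), 'tau': array([-6.92234153e-04, -5.84165668e+01,  2.93750417e+01,  7.01552331e+00,
        1.01572357e-02, -7.09956612e-05]), 'tool_pos': array([ 0.17002532, -0.65278764,  0.22571829]), 'orientation': array([ 1.79916079e+02, -4.71781661e-03, -1.65409675e+02]), 'force': array([-0.83034898, -0.74995687,  0.19939029]), 'moment': array([ 0.01307452, -0.01526077,  0.02187762]), 'gripper_force': 0.0, 'opening': 0.08779580143831385}
```

```bash
python3 -c "
import cv2,numpy as np
cv2.imwrite('pics/both.png',np.hstack([cv2.imread('pics/s0.png')[:, :],cv2.imread('pics/t0.png')])[:, :1024]) "; ls pics
```

```text
both.png
s0.png
t0.png
```

View pics/s0.png

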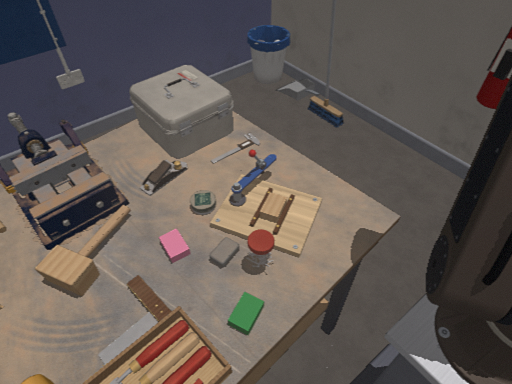

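View pics/t0.png

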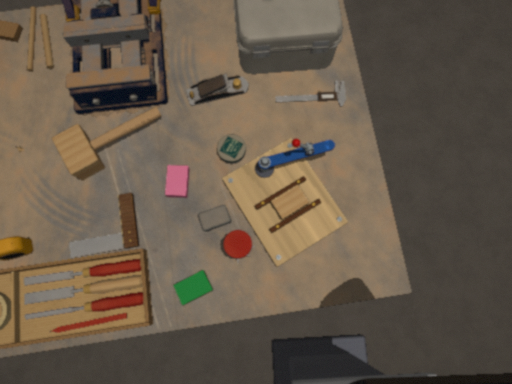

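The jig with its blue strap is at about (290,195) in top and (265,205) in scene. The block candidates are wood between the brown fences (top 290,203), pink (177,181) and green (193,287). Only the wooden one in the trough fits the description. I'll confirm it in a crop.

Run:
```python
from h import *
t=cv2.imread('pics/t0.png')[125:270,205:355]; s=cv2.imread('pics/s0.png')[140:285,190:340]
cv2.imwrite('pics/c0.png',np.hstack([cv2.resize(t,(400,387),interpolation=cv2.INTER_CUBIC),cv2.resize(s,(400,387),interpolation=cv2.INTER_CUBIC)]))
# masks
for n,f in(('top','t0'),('scene','s0')):
    im=cv2.imread(f'pics/{f}.png');h=cv2.cvtColor(im,cv2.COLOR_BGR2HSV)
    for nm,lo,hi in(('blue',(100,130,80),(125,255,255)),('red',(0,170,90),(6,255,255)),('fence',(5,110,40),(15,255,125))):
        m=cv2.inRange(h,lo,hi); k,l,st,c=cv2.connectedComponentsWithStats(m)
        for i in range(1,k):
            x,y,w,hh,a=st[i]
            if a>12 and ((n=='top' and 205<c[i][0]<355 and 125<c[i][1]<270) or (n=='scene' and 190<c[i][0]<340 and 140<c[i][1]<285)):
                ys,xs=np.where(l==i); print(n,nm,a,np.round(c[i],1),cv2.minAreaRect(np.c_[xs,ys].astype(np.float32)))
```

```text
top blue 185 [322.8 146.6] ((322.4999694824219, 146.50001525878906), (9.486830711364746, 22.135942459106445), 71.56504821777344)
top blue 284 [285.6 157.6] ((286.75384521484375, 156.56924438476562), (9.626509666442871, 37.36288833618164), 74.2913589477539)
top red 48 [295.8 142.4] ((295.5, 142.5), (7.0, 7.0), 90.0)
top red 591 [237.  243.8] ((237.0, 243.5), (27.0, 26.0), 90.0)
top fence 21 [302.5 179.2] ((302.2500305175781, 179.25001525878906), (3.535533905029297, 5.656853675842285), 45.0)
top fence 136 [279.2 192.5] ((280.0901794433594, 191.90260314941406), (4.764288902282715, 36.89104461669922), 56.82148742675781)
top fence 20 [317.3 201.6] ((317.300048828125, 201.6000518798828), (4.0249223709106445, 4.472135543823242), 63.43495178222656)
top fence 28 [258.1 205.6] ((258.1000061035156, 205.70004272460938), (4.0249223709106445, 5.81377649307251), 63.43495178222656)
top fence 188 [295.3 214.8] ((294.8529357910156, 214.5882110595703), (6.002450466156006, 38.24418258666992), 59.036251068115234)
top fence 28 [273.  228.7] ((273.0000305175781, 229.00003051757812), (4.242640495300293, 5.6
[... 419 characters left out ...]
2.5 179.8] ((242.79507446289062, 179.7541046142578), (2.688774585723877, 8.70650863647461), 50.194427490234375)
scene red 19 [252.1 151.8] ((252.0, 152.0), (4.0, 4.0), 90.0)
scene fence 72 [258.3 210.1] ((259.4554138183594, 208.74839782714844), (3.112539052963257, 34.87639617919922), 28.610458374023438)
scene fence 103 [284.5 211. ] ((285.1000061035156, 209.80001831054688), (3.5777084827423096, 32.64659118652344), 26.56505012512207)
scene fence 19 [276.1 229. ] ((276.20001220703125, 228.6000213623047), (2.683281421661377, 7.155416965484619), 26.56505012512207)
scene fence 21 [267.5 250.3] ((267.70001220703125, 250.10000610351562), (2.9144668579101562, 14.418941497802734), 57.528804779052734)
```

View pics/c0.png

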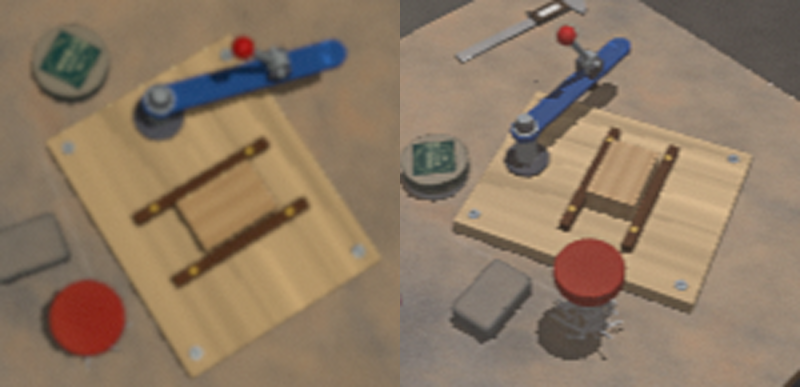

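Run:
```python
from h import *
T=lambda x,y,z:onz('top',205+x/2.667,125+y/2.667,z)
S=lambda x,y,z:onz('scene',190+x/2.667,140+y/2.667,z)
for f in(T,S):
    print()
    post=f(160,97,.082) if f is T else f(526,120,.082) if 0 else (T(160,97,.082) if f is T else S(126,124,.082))
    if f is T: e=f(346,52,.066);f1=[f(138,218,.03),f(265,143,.03)];f2=[f(177,281,.03),f(305,204,.03)];b=[f(*p,.043) for p in((178,205),(248,165),(280,203),(210,250))];tin=f(70,61,.028);cor=[f(48,148,.018),f(226,38,.018),f(380,260,.018),f(195,376,.018)]
    else: e=f(230,44,.066);f1=[f(164,227,.03),f(214,132,.03)];f2=[f(229,247,.03),f(274,150,.03)];b=[f(*p,.043) for p in((186,195),(212,139),(262,150),(238,207))];tin=f(34,155,.028);cor=[f(53,225,.018),f(140,92,.018),f(351,158,.018),f(292,300,.018)]
    fy=lambda a:np.degrees(np.arctan2(*(a[1]-a[0])[1::-1]))
    print('post',post.round(3),'end',e.round(3),np.linalg.norm((e-post)[:2]),fy([post,e]))
    print('f1',np.mean(f1,0).round(3),fy(f1),'f2',np.mean(f2,0).round(3),fy(f2),'trough',np.mean(f1+f2,0).round(3))
    print('block',np.mean(b,0).round(3),'tin',tin.round(3)); print('cor',np.round(cor,3).tolist(), np.mean(cor,0))
# knob: triangulate
o1,d1=ray('top',295.8,142.4);o2,d2=ray('scene',252.1,152.0)
s=np.linalg.lstsq(np.c_[d1,-d2],o2-o1,rcond=None)[0];print('knob',o1+d1*s[0],o2+d2*s[1])
print('jar',T(87,317,.099),S(189,272,.099),'pad',T(28,250,.026))
```

```text
post [0.633 0.193 0.082] end [0.671 0.026 0.066] 0.1707487626851342 -77.09568511856928
f1 [0.571 0.158 0.03 ] -61.955920961003685 f2 [0.513 0.127 0.03 ] -61.99183264221966 trough [0.542 0.142 0.03 ]
block [0.544 0.137 0.043] tin [0.69  0.27  0.028]
cor [[0.611, 0.294, 0.018], [0.708, 0.125, 0.018], [0.493, 0.005, 0.018], [0.401, 0.175, 0.018]] [0.55329794 0.14959005 0.018     ]

post [0.629 0.197 0.082] end [0.667 0.028 0.066] 0.17372289088657952 -77.10643318468635
f1 [0.569 0.163 0.03 ] -60.835130527336105 f2 [0.512 0.13  0.03 ] -60.95944749280387 trough [0.541 0.147 0.03 ]
block [0.545 0.139 0.043] tin [0.695 0.27  0.028]
cor [[0.614, 0.301, 0.018], [0.709, 0.122, 0.018], [0.493, 0.009, 0.018], [0.404, 0.177, 0.018]] [0.55499195 0.15210602 0.018     ]
knob [0.65008454 0.12716634 0.14834908] [0.65163261 0.12861507 0.14875153]
jar [0.44662535 0.26213755 0.099     ] [0.44387888 0.26676927 0.099     ] pad [0.51695679 0.31392419 0.026     ]
```

```bash
cat >> h.py <<'E'
def delta(xyz,yaw):
    from scipy.spatial.transform import Rotation as Ro
    o=ctrl.get_obs(); R=Ro.from_euler('xyz',o['orientation'],degrees=True)
    d=R.inv().apply(np.array(xyz)-o['tool_pos'])*1000
    w=(R.inv()*Ro.from_euler('xyz',[180,0,yaw],degrees=True)).as_rotvec(degrees=True)
    print('d',d.round(1).tolist(),'w',w.round(1).tolist())
E
python3 - <<'E'
from h import *
print(onz('top',290,72,0),onz('top',290,50,.15))
delta([.44,-.30,.227],-121); delta([.714,.06,.2],-77)
E
```

```text
[0.90342746 0.10871388 0.        ] [0.87159325 0.12338038 0.15      ]
d [-350.1, 273.4, -0.9] w [0.1, 0.0, -44.4]
d [-706.0, 552.7, 26.5] w [0.1, 0.1, -88.4]
```

>>> {"op": "apply_moves", "data": {"deltas": [{"fingers":0,"delta_pos":[-35,27,0],"angular":[0,0,-4]},{"fingers":0,"delta_pos":[-70,55,0],"angular":[0,0,-8]},{"fingers":0,"delta_pos":[-105,82,0],"angular":[0,0,-13]},{"fingers":0,"delta_pos":[-140,110,0],"angular":[0,0,-17]},{"fingers":0,"delta_pos":[-175,137,0],"angular":[0,0,-22]},{"fingers":0,"delta_pos":[-210,165,0],"angular":[0,0,-26]},{"fingers":0,"delta_pos":[-245,192,0],"angular":[0,0,-31]},{"fingers":0,"delta_pos":[-280,220,0],"angular":[0,0,-35]},{"fingers":0,"delta_pos":[-315,247,0],"angular":[0,0,-40]},{"fingers":0,"delta_pos":[-350,274,0],"angular":[0,0,-44]}]}}

```text
clock: 1.1
tool_pos: [0.4404, -0.2981, 0.2265]
orientation: [180.0, 0.0, -121.2]
force: [0.6, -1.1, -0.7]
opening: 0.013
gripper_force: 0.0
```

Run:
```python
from h import *
o=ctrl.get_obs();print(o['clock'],o['tool_pos'],o['orientation'],o['joint_pos'].round(1))
delta([.714,.06,.2],-77)
```

```text
1.1 [ 0.44039312 -0.29808662  0.22650679] [ 1.79993698e+02  4.82885377e-03 -1.21199038e+02] [-13.    7.  -17.3  -0.  -65.6 -18.2]
d [-448.0, -48.5, 26.5] w [0.0, 0.0, -44.2]
```

>>> {"op": "apply_moves", "data": {"deltas": [{"fingers":0,"delta_pos":[-45,-5,3],"angular":[0,0,-4]},{"fingers":0,"delta_pos":[-90,-10,5],"angular":[0,0,-9]},{"fingers":0,"delta_pos":[-135,-15,8],"angular":[0,0,-13]},{"fingers":0,"delta_pos":[-180,-20,11],"angular":[0,0,-18]},{"fingers":0,"delta_pos":[-225,-24,14],"angular":[0,0,-22]},{"fingers":0,"delta_pos":[-270,-29,16],"angular":[0,0,-26]},{"fingers":0,"delta_pos":[-315,-34,19],"angular":[0,0,-31]},{"fingers":0,"delta_pos":[-360,-39,22],"angular":[0,0,-35]},{"fingers":0,"delta_pos":[-405,-44,24],"angular":[0,0,-40]},{"fingers":0,"delta_pos":[-448,-48,26],"angular":[0,0,-44]}]}}

```text
clock: 2.1
tool_pos: [0.7149, 0.0593, 0.1998]
orientation: [180.0, -0.0, -77.2]
force: [0.5, -0.2, -0.2]
opening: 0.0008
gripper_force: 0.0
```

Run:
```python
from h import *
a=snap('top','t1')[80:240,220:420];b=snap('scene','s1')[100:260,180:380]
c=np.hstack([cv2.resize(x,(400,320),interpolation=cv2.INTER_CUBIC) for x in(a,b)]);cv2.imwrite('pics/c1.png',c[:,:,::-1])
o=ctrl.get_obs();print(o['clock'],o['tool_pos'],o['orientation'],o['joint_pos'].round(1))
delta([.714,.06,.054],-77)
```

```text
2.2 [0.71591231 0.06174754 0.19797452] [ 1.79887189e+02  2.34602610e-03 -7.70761019e+01] [ 20.4  25.6   4.7  -0.  -69.2  -7.5]
d [1.3, 2.0, 144.0] w [0.1, 0.0, -0.1]
```

View pics/c1.png

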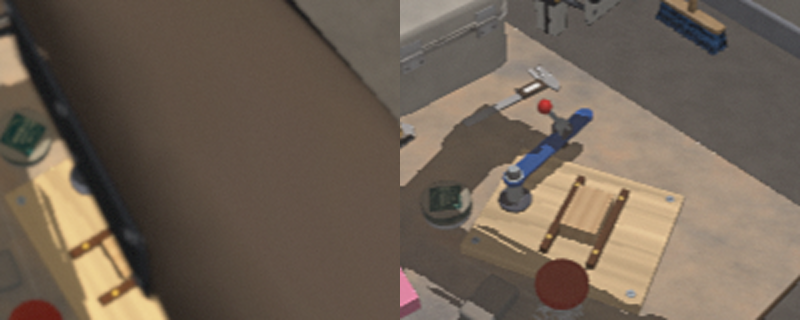

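The picture shows the shut finger tips at scene px (255,115), above and behind the strap's end. The strap and lever are untouched. Next I lower the fingers beside the strap.

>>> {"op": "apply_moves", "data": {"deltas": [{"fingers":0,"delta_pos":[1,2,30],"angular":[0,0,0]},{"fingers":0,"delta_pos":[1,2,60],"angular":[0,0,0]},{"fingers":0,"delta_pos":[1,2,90],"angular":[0,0,0]},{"fingers":0,"delta_pos":[1,2,115],"angular":[0,0,0]},{"fingers":0,"delta_pos":[1,2,132],"angular":[0,0,0]},{"fingers":0,"delta_pos":[1,2,142],"angular":[0,0,0]},{"fingers":0,"delta_pos":[1,2,142],"angular":[0,0,0]}]}}

```text
clock: 2.9
tool_pos: [0.7113, 0.0556, 0.0568]
orientation: [179.8, -0.0, -77.4]
force: [0.4, 1.3, -0.4]
opening: 0.0004
gripper_force: 0.0
```

Run:
```python
from h import *
a=snap('scene','s2')[100:220,200:350]
cv2.imwrite('pics/c2.png',cv2.resize(a,(750,600),interpolation=cv2.INTER_CUBIC)[:,:,::-1])
o=ctrl.get_obs();print(o['clock'],o['tool_pos'],o['force'])
```

```text
2.95 [0.71216207 0.05584573 0.05823484] [0.92940287 0.44149118 0.02562099]
```

View pics/c2.png

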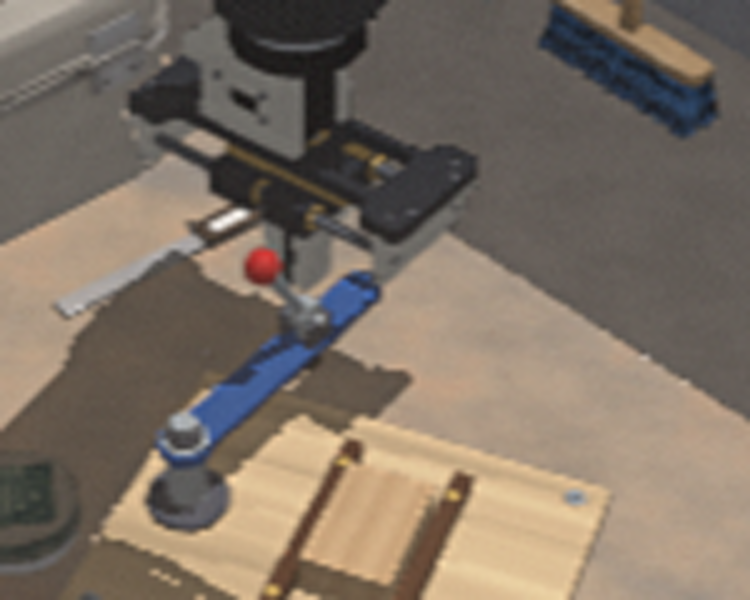

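The finger is beside the strap's end, on the far side from the block, and the gripper body clears the knob. Next I work out the arc.

```bash
cat >> h.py <<'E'
P=np.array([.631,.195])
def arc(th0,ths,off=.034,r=.15,z=.054,cur=None):
    from scipy.spatial.transform import Rotation as Ro
    o=ctrl.get_obs(); R=Ro.from_euler('xyz',[180,0,o['orientation'][2]],degrees=True)
    for t in ths:
        a=np.radians(t);u=np.array([np.cos(a),np.sin(a)]);n=np.array([-u[1],u[0]])
        p=np.r_[P+r*u+off*n,z]
        print(t,R.inv().apply(p-o['tool_pos']).__mul__(1000).round().tolist(),'wz',round(o['orientation'][2]-t,1))
E
python3 -c "
from h import *
arc(0,[-77,-80,-83,-86,-89,-92,-95,-98,-101,-104])"
```

```text
-77 [-4.0, 14.0, 4.0] wz -0.4
-80 [-2.0, 22.0, 4.0] wz 2.6
-83 [-1.0, 30.0, 4.0] wz 5.6
-86 [-0.0, 38.0, 4.0] wz 8.6
-89 [0.0, 46.0, 4.0] wz 11.6
-92 [0.0, 54.0, 4.0] wz 14.6
-95 [-0.0, 62.0, 4.0] wz 17.6
-98 [-1.0, 70.0, 4.0] wz 20.6
-101 [-2.0, 78.0, 4.0] wz 23.6
-104 [-4.0, 86.0, 4.0] wz 26.6
```

>>> {"op": "apply_moves", "data": {"deltas": [{"fingers":0,"delta_pos":[-4,6,4],"angular":[0,0,0]},{"fingers":0,"delta_pos":[-4,14,4],"angular":[0,0,0]},{"fingers":0,"delta_pos":[-2,22,4],"angular":[0,0,3]},{"fingers":0,"delta_pos":[-1,30,4],"angular":[0,0,6]},{"fingers":0,"delta_pos":[0,38,4],"angular":[0,0,9]},{"fingers":0,"delta_pos":[0,46,4],"angular":[0,0,12]},{"fingers":0,"delta_pos":[0,54,4],"angular":[0,0,15]},{"fingers":0,"delta_pos":[0,62,4],"angular":[0,0,18]},{"fingers":0,"delta_pos":[-1,70,4],"angular":[0,0,21]},{"fingers":0,"delta_pos":[-2,78,4],"angular":[0,0,24]}]}}

```text
clock: 3.95
tool_pos: [0.6358, 0.0413, 0.0558]
orientation: [-179.9, 0.1, -101.5]
force: [1.3, 0.7, -1.0]
opening: 0.0003
gripper_force: 0.5
```

Run:
```python
from h import *
a=snap('scene','s3')[100:280,200:340]
cv2.imwrite('pics/c3.png',cv2.resize(a,(467,600),interpolation=cv2.INTER_CUBIC)[:,:,::-1])
o=ctrl.get_obs();print(o['clock'],o['tool_pos'],o['orientation'],o['force'])
arc(0,range(-104,-134,-3))
```

```text
4.0 [0.63443302 0.04114392 0.05574718] [-1.79938023e+02  6.58395902e-02 -1.01706481e+02] [-1.16157082 -0.06191453 -0.73992577]
-104 [1.0, 7.0, 2.0] wz 2.3
-107 [3.0, 15.0, 2.0] wz 5.3
-110 [3.0, 23.0, 2.0] wz 8.3
-113 [4.0, 31.0, 2.0] wz 11.3
-116 [4.0, 39.0, 2.0] wz 14.3
-119 [3.0, 47.0, 2.0] wz 17.3
-122 [3.0, 55.0, 2.0] wz 20.3
-125 [1.0, 63.0, 2.0] wz 23.3
-128 [-0.0, 71.0, 2.0] wz 26.3
-131 [-3.0, 78.0, 2.0] wz 29.3
```

View pics/c3.png

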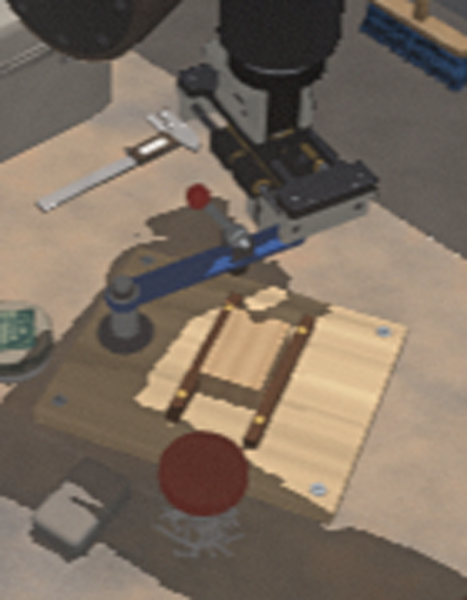

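The strap is turning with the finger and the lever is still up. I carry on.

>>> {"op": "apply_moves", "data": {"deltas": [{"fingers":0,"delta_pos":[1,7,2],"angular":[0,0,2]},{"fingers":0,"delta_pos":[3,15,2],"angular":[0,0,5]},{"fingers":0,"delta_pos":[3,23,2],"angular":[0,0,8]},{"fingers":0,"delta_pos":[4,31,2],"angular":[0,0,11]},{"fingers":0,"delta_pos":[4,39,2],"angular":[0,0,14]},{"fingers":0,"delta_pos":[3,47,2],"angular":[0,0,17]},{"fingers":0,"delta_pos":[3,55,2],"angular":[0,0,20]},{"fingers":0,"delta_pos":[1,63,2],"angular":[0,0,23]},{"fingers":0,"delta_pos":[0,71,2],"angular":[0,0,26]},{"fingers":0,"delta_pos":[-3,78,2],"angular":[0,0,29]}]}}

```text
clock: 5.0
tool_pos: [0.5597, 0.0594, 0.0534]
orientation: [-180.0, 0.1, -130.5]
force: [1.0, -1.9, -0.1]
opening: 0.0006
gripper_force: 0.6
```

Run:
```python
from h import *
o=ctrl.get_obs();print(o['clock'],o['tool_pos'],o['orientation'],o['force'])
arc(0,[-134,-137,-139,-141,-143,-145,-147])
```

```text
5.0 [0.55973408 0.05938658 0.05344965] [-1.79956359e+02  6.46877717e-02 -1.30458128e+02] [ 1.01344913 -1.94511403 -0.13545314]
-134 [2.0, 9.0, -1.0] wz 3.5
-137 [3.0, 17.0, -1.0] wz 6.5
-139 [4.0, 22.0, -1.0] wz 8.5
-141 [4.0, 28.0, -1.0] wz 10.5
-143 [4.0, 33.0, -1.0] wz 12.5
-145 [4.0, 39.0, -1.0] wz 14.5
-147 [4.0, 44.0, -1.0] wz 16.5
```

>>> {"op": "apply_moves", "data": {"deltas": [{"fingers":0,"delta_pos":[2,9,0],"angular":[0,0,3]},{"fingers":0,"delta_pos":[3,17,0],"angular":[0,0,6]},{"fingers":0,"delta_pos":[4,22,0],"angular":[0,0,8]},{"fingers":0,"delta_pos":[4,28,0],"angular":[0,0,10]},{"fingers":0,"delta_pos":[4,31,0],"angular":[0,0,11]},{"fingers":0,"delta_pos":[4,31,0],"angular":[0,0,11]}]}}

```text
clock: 5.6
tool_pos: [0.5336, 0.0767, 0.0531]
orientation: [-180.0, 0.0, -141.3]
force: [-0.5, -0.6, -0.1]
opening: 0.0003
gripper_force: 0.0
```

Run:
```python
from h import *
a=snap('top','t4')[120:260,210:350];b=snap('scene','s4')[140:280,190:330]
c=np.hstack([cv2.resize(x,(400,400),interpolation=cv2.INTER_CUBIC) for x in(a,b)]);cv2.imwrite('pics/c4.png',c[:,:,::-1])
o=ctrl.get_obs();print(o['clock'],o['tool_pos'],o['orientation'],o['force'])
```

```text
5.7 [0.53379029 0.0764988  0.05284014] [-1.79999198e+02  2.38454347e-02 -1.41331108e+02] [-0.29457624 -0.12997851  0.32830577]
```

View pics/c4.png

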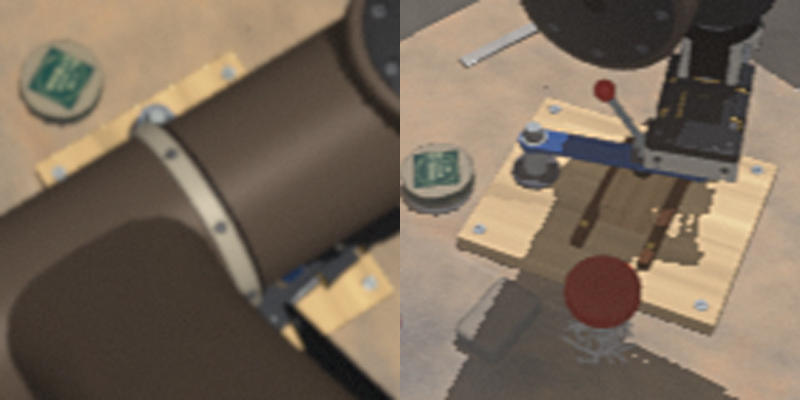

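```bash
cat >> h.py <<'E'
def knob(im,n='scene',z=.1446,box=(190,140,330,215)):
    h=cv2.cvtColor(im,cv2.COLOR_RGB2HSV);m=cv2.inRange(h,(0,140,50),(8,255,255))|cv2.inRange(h,(174,140,50),(180,255,255))
    x0,y0,x1,y1=box;k,l,st,c=cv2.connectedComponentsWithStats(m[y0:y1,x0:x1]);i=1+st[1:,4].argmax();u=c[i]+[x0,y0]
    p=onz(n,*u,z);d=p[:2]-P;print('knob',u.round(1),st[i,4],p.round(4),'r',np.hypot(*d).round(4),'ang',np.degrees(np.arctan2(d[1],d[0])).round(1))
E
python3 - <<'E'
from h import *
for f in('s0','s4'): knob(cv2.imread(f'pics/{f}.png')[:,:,::-1].copy())
knob(cv2.imread('pics/t0.png')[:,:,::-1].copy(),'top',box=(270,125,320,160))
E
```

```text
knob [252.  152.5] 34 [0.654  0.1271 0.1446] r 0.0717 ang -71.3
knob [261.4 171.1] 36 [0.584  0.1521 0.1446] r 0.0636 ang -137.6
knob [295.7 142.3] 55 [0.6516 0.1269 0.1446] r 0.0711 ang -73.1
```

>>> {"op": "apply_moves", "data": {"deltas": [{"fingers":0,"delta_pos":[0,-20,0],"angular":[0,0,0]},{"fingers":0,"delta_pos":[0,-40,0],"angular":[0,0,0]},{"fingers":0,"delta_pos":[0,-60,-35],"angular":[0,0,0]},{"fingers":0,"delta_pos":[0,-95,-70],"angular":[0,0,0]},{"fingers":0,"delta_pos":[0,-130,-105],"angular":[0,0,0]},{"fingers":0,"delta_pos":[0,-165,-140],"angular":[0,0,0]},{"fingers":0,"delta_pos":[0,-205,-150],"angular":[0,0,0]},{"fingers":0,"delta_pos":[0,-250,-150],"angular":[0,0,0]},{"fingers":0,"delta_pos":[0,-295,-150],"angular":[0,0,0]},{"fingers":0,"delta_pos":[0,-340,-150],"angular":[0,0,0]}]}}

```text
clock: 6.7
tool_pos: [0.7467, -0.191, 0.2025]
orientation: [180.0, 0.0, -141.4]
force: [1.3, 1.4, -0.4]
opening: 0.0004
gripper_force: 0.0
```

Run:
```python
from h import *
t=snap('top','t5');s=snap('scene','s5')
c=np.hstack([cv2.resize(x,(400,400),interpolation=cv2.INTER_CUBIC) for x in(t[130:230,250:350],s[145:245,200:300])]);cv2.imwrite('pics/c5.png',c[:,:,::-1])
knob(s);knob(t,'top',box=(250,130,350,220))
o=ctrl.get_obs();print(o['clock'],o['tool_pos'],o['orientation'])
```

```text
knob [261.3 170.9] 45 [0.5849 0.1517 0.1446] r 0.0632 ang -136.8
knob [286.8 173.6] 69 [0.583  0.1509 0.1446] r 0.0652 ang -137.4
6.8 [ 0.74725497 -0.19406483  0.19958067] [ 1.79931132e+02 -1.49195740e-01 -1.41581635e+02]
```

View pics/c5.png

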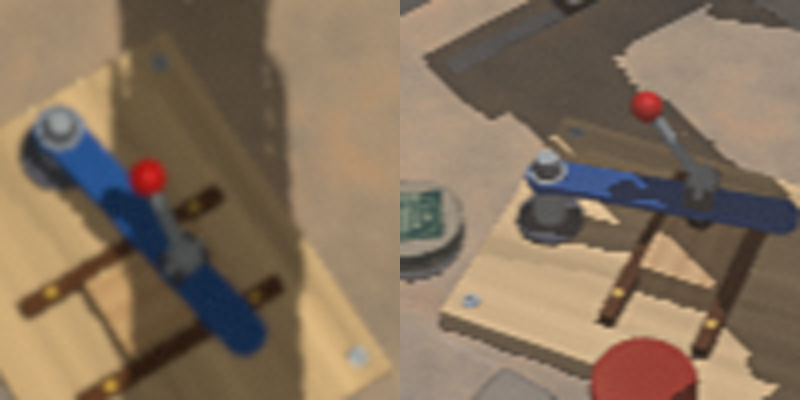

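```bash
cat >> h.py <<'E'
def strap(im,n,box):
    x0,y0,x1,y1=box;h=cv2.cvtColor(im,cv2.COLOR_RGB2HSV)
    m=np.zeros(h.shape[:2],np.uint8);m[y0:y1,x0:x1]=cv2.inRange(h,(100,110,25),(128,255,255))[y0:y1,x0:x1]
    m=cv2.morphologyEx(m,cv2.MORPH_OPEN,np.ones((2,2)))
    k,l,st,c=cv2.connectedComponentsWithStats(m)
    keep=[i for i in range(1,k) if st[i,4]>15];ys,xs=np.where(np.isin(l,keep))
    q=np.array([onz(n,u,v,.068)[:2] for u,v in zip(xs,ys)]).astype(np.float32)
    r=cv2.minAreaRect(q);b=cv2.boxPoints(r);e=[np.linalg.norm(b[1]-b[0]),np.linalg.norm(b[2]-b[1])]
    d=(b[2]-b[1]) if e[1]>e[0] else (b[1]-b[0]);d/=np.linalg.norm(d);c=np.array(r[0]);d*=np.sign(d@(c-P))
    w=c-P;print(n,'len/wid',np.round(e,3),'axis ang',np.degrees(np.arctan2(d[1],d[0])).round(1),'from post',np.degrees(np.arctan2(w[1],w[0])).round(1),'end',(c+d*max(e)/2).round(4))
E
python3 - <<'E'
from h import *
L=lambda f:cv2.imread(f'pics/{f}.png')[:,:,::-1].copy()
strap(L('t0'),'top',(250,130,350,180));strap(L('s0'),'scene',(225,145,285,205))
strap(L('t5'),'top',(250,130,350,230));strap(L('s5'),'scene',(225,145,310,215))
T=lambda x,y,z:onz('top',250+x/4,130+y/4,z);S=lambda x,y,z:onz('scene',200+x/4,145+y/4,z)
for f,b in((T,(61,124)),(S,(147,160))):print('bolt',f(*b,.082))
E
```

```text
top len/wid [0.161 0.025] axis ang -76.3 from post -77.0 end [0.6707 0.0279]
scene len/wid [0.156 0.023] axis ang -76.7 from post -76.9 end [0.6695 0.0308]
top len/wid [0.026 0.159] axis ang -141.1 from post -139.6 end [0.5015 0.0875]
scene len/wid [0.025 0.053] axis ang -141.5 from post -140.6 end [0.582  0.1553]
bolt [0.63382946 0.19187217 0.082     ]
bolt [0.63387626 0.19507887 0.082     ]
```

```bash
sed -i 's/^P=.*/P=np.array([.6325,.1945])/' h.py
python3 - <<'E'
from h import *
for off,z in((.085,.2),(.085,.053),(.06,.053),(.045,.053),(.029,.053)):
    arc(0,[-147.2],off=off,z=z)
E
```

```text
-147.2 [6.0, 306.0, -0.0] wz 5.6
-147.2 [6.0, 306.0, 147.0] wz 5.6
-147.2 [4.0, 331.0, 147.0] wz 5.6
-147.2 [2.0, 346.0, 147.0] wz 5.6
-147.2 [1.0, 362.0, 147.0] wz 5.6
```

>>> {"op": "apply_moves", "data": {"deltas": [{"fingers":0,"delta_pos":[1,45,0],"angular":[0,0,1]},{"fingers":0,"delta_pos":[2,90,0],"angular":[0,0,2]},{"fingers":0,"delta_pos":[3,135,0],"angular":[0,0,3]},{"fingers":0,"delta_pos":[4,180,0],"angular":[0,0,4]},{"fingers":0,"delta_pos":[5,225,0],"angular":[0,0,5]},{"fingers":0,"delta_pos":[6,270,20],"angular":[0,0,5.6]},{"fingers":0,"delta_pos":[6,300,55],"angular":[0,0,5.6]},{"fingers":0,"delta_pos":[6,306,95],"angular":[0,0,5.6]},{"fingers":0,"delta_pos":[6,306,130],"angular":[0,0,5.6]},{"fingers":0,"delta_pos":[6,306,146],"angular":[0,0,5.6]}]}}

```text
clock: 7.8
tool_pos: [0.548, 0.046, 0.0537]
orientation: [179.9, -0.2, -146.9]
force: [0.1, -1.2, 0.5]
opening: 0.0005
gripper_force: 0.0
```

Run:
```python
from h import *
o=ctrl.get_obs();print(o['clock'],o['tool_pos'],o['force'])
for off in(.07,.06,.045,.029): arc(0,[-147.2],off=off,z=.053)
```

```text
7.8 [0.5480496  0.04597688 0.05369041] [ 0.12101029 -1.16450803  0.45316601]
-147.2 [-1.0, 9.0, 1.0] wz 0.3
-147.2 [-2.0, 19.0, 1.0] wz 0.3
-147.2 [-2.0, 34.0, 1.0] wz 0.3
-147.2 [-2.0, 50.0, 1.0] wz 0.3
```

>>> {"op": "apply_moves", "data": {"deltas": [{"fingers":0,"delta_pos":[-1,9,1],"angular":[0,0,0]},{"fingers":0,"delta_pos":[-2,17,1],"angular":[0,0,0]},{"fingers":0,"delta_pos":[-2,25,1],"angular":[0,0,0]},{"fingers":0,"delta_pos":[-2,32,1],"angular":[0,0,0]},{"fingers":0,"delta_pos":[-2,38,1],"angular":[0,0,0]},{"fingers":0,"delta_pos":[-2,44,1],"angular":[0,0,0]},{"fingers":0,"delta_pos":[-2,49,1],"angular":[0,0,0]},{"fingers":0,"delta_pos":[-2,49,1],"angular":[0,0,0]}]}}

```text
clock: 8.6
tool_pos: [0.5251, 0.0889, 0.0557]
orientation: [180.0, 0.0, -147.0]
force: [-0.2, -0.0, -0.4]
opening: 0.0005
gripper_force: 0.0
```

Run:
```python
from h import *
o=ctrl.get_obs();print(o['clock'],o['tool_pos'],o['orientation'],o['force']);arc(0,[-147.2],off=.029,z=.053)
```

```text
8.6 [0.52507555 0.08891302 0.05573625] [ 1.79994214e+02  2.45949468e-02 -1.46971629e+02] [-0.18613577 -0.04154682 -0.39374093]
-147.2 [2.0, 2.0, 3.0] wz 0.2
```

>>> {"op": "apply_moves", "data": {"deltas": [{"fingers":0,"delta_pos":[0,-20,0],"angular":[0,0,0]},{"fingers":0,"delta_pos":[0,-40,0],"angular":[0,0,0]},{"fingers":0,"delta_pos":[0,-60,-35],"angular":[0,0,0]},{"fingers":0,"delta_pos":[0,-95,-70],"angular":[0,0,0]},{"fingers":0,"delta_pos":[0,-130,-105],"angular":[0,0,0]},{"fingers":0,"delta_pos":[0,-165,-140],"angular":[0,0,0]},{"fingers":0,"delta_pos":[0,-205,-160],"angular":[0,0,0]},{"fingers":0,"delta_pos":[0,-250,-160],"angular":[0,0,0]},{"fingers":0,"delta_pos":[0,-290,-160],"angular":[0,0,0]},{"fingers":0,"delta_pos":[0,-290,-160],"angular":[0,0,0]}]}}

```text
clock: 9.6
tool_pos: [0.6846, -0.1589, 0.214]
orientation: [180.0, -0.1, -147.2]
force: [-0.5, -0.1, -0.9]
opening: 0.0004
gripper_force: 0.0
```

Run:
```python
from h import *
t=snap('top','t6');s=snap('scene','s6')
c=np.hstack([cv2.resize(x,(400,400),interpolation=cv2.INTER_CUBIC) for x in(t[140:240,250:350],s[145:245,200:300])])
cv2.imwrite('pics/c6.png',c[:,:,::-1])
knob(s);knob(t,'top',box=(250,130,350,220));strap(t,'top',(250,130,350,230));strap(s,'scene',(225,145,310,215))
o=ctrl.get_obs();print(o['clock'],o['tool_pos'])
b=np.array([.5445,.138])-P;print('block ang',np.degrees(np.arctan2(b[1],b[0])))
```

```text
knob [260.4 172.9] 37 [0.5805 0.158  0.1446] r 0.0635 ang -145.0
knob [284.  175.6] 61 [0.579  0.1571 0.1446] r 0.0653 ang -145.1
top len/wid [0.026 0.157] axis ang -147.6 from post -146.4 end [0.4916 0.103 ]
scene len/wid [0.024 0.029] axis ang -149.5 from post -148.6 end [0.5986 0.1741]
9.7 [ 0.6831067  -0.15593701  0.2143153 ]
block ang -147.29769287366003
```

View pics/c6.png

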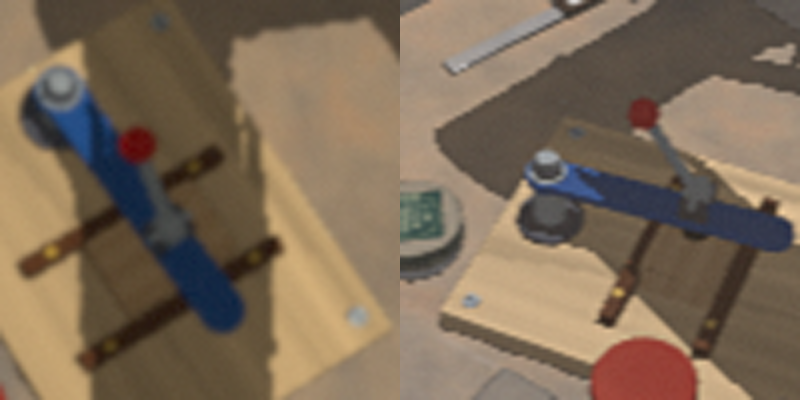

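The strap now lies at about -147.3°, with the foot over the block centre to within 1–2 mm, and the lever is still up. The knob is at top px (284,176) and scene px (260,173). Next I go above the knob.

```bash
cat >> h.py <<'E'
def lev(phis,lift=.010,th=-147.2):
    for f in phis:
        a=np.radians(f);print(f,end=' ');arc(0,[th],off=0.001,r=.105-.07*np.cos(a),z=.084+.07*np.sin(a)+lift)
E
python3 - <<'E'
from h import *
lev([60],.045)
E
```

```text
60 -147.2 [-78.0, 321.0, 25.0] wz 0.1
```

>>> {"op": "apply_moves", "data": {"deltas": [{"fingers":0,"delta_pos":[-10,40,0],"angular":[0,0,0]},{"fingers":0,"delta_pos":[-20,80,0],"angular":[0,0,0]},{"fingers":0,"delta_pos":[-30,120,0],"angular":[0,0,0]},{"fingers":0,"delta_pos":[-40,160,0],"angular":[0,0,0]},{"fingers":0,"delta_pos":[-50,200,0],"angular":[0,0,0]},{"fingers":0,"delta_pos":[-60,240,0],"angular":[0,0,0]},{"fingers":0,"delta_pos":[-70,280,0],"angular":[0,0,0]},{"fingers":0,"delta_pos":[-76,310,10],"angular":[0,0,0]},{"fingers":0,"delta_pos":[-78,321,24],"angular":[0,0,0]},{"fingers":0,"delta_pos":[-78,321,24],"angular":[0,0,0]}]}}

```text
clock: 10.7
tool_pos: [0.5714, 0.1588, 0.1902]
orientation: [179.9, -0.1, -146.8]
force: [0.4, -0.4, -0.4]
opening: 0.0006
gripper_force: 0.0
```

Run:
```python
from h import *
s=snap('scene','s7')
cv2.imwrite('pics/c7.png',cv2.resize(s[130:230,200:300],(500,500),interpolation=cv2.INTER_CUBIC)[:,:,::-1])
o=ctrl.get_obs();print(o['clock'],o['tool_pos'],o['orientation'],o['force'])
lev([60],.02);lev([60,55,50,45,40,35,30,25,20,15,10,5,0])
```

```text
10.75 [0.57243577 0.15790728 0.19125237] [ 1.79988661e+02 -6.64917704e-02 -1.46840712e+02] [-0.04282361 -0.07159868  0.52512066]
60 -147.2 [-0.0, -3.0, 27.0] wz 0.4
60 -147.2 [-0.0, -3.0, 37.0] wz 0.4
55 -147.2 [-5.0, -3.0, 40.0] wz 0.4
50 -147.2 [-10.0, -3.0, 44.0] wz 0.4
45 -147.2 [-15.0, -3.0, 48.0] wz 0.4
40 -147.2 [-19.0, -3.0, 52.0] wz 0.4
35 -147.2 [-23.0, -3.0, 57.0] wz 0.4
30 -147.2 [-26.0, -3.0, 62.0] wz 0.4
25 -147.2 [-29.0, -3.0, 68.0] wz 0.4
20 -147.2 [-31.0, -3.0, 73.0] wz 0.4
15 -147.2 [-33.0, -3.0, 79.0] wz 0.4
10 -147.2 [-34.0, -3.0, 85.0] wz 0.4
5 -147.2 [-35.0, -3.0, 91.0] wz 0.4
0 -147.2 [-35.0, -3.0, 97.0] wz 0.4
```

View pics/c7.png

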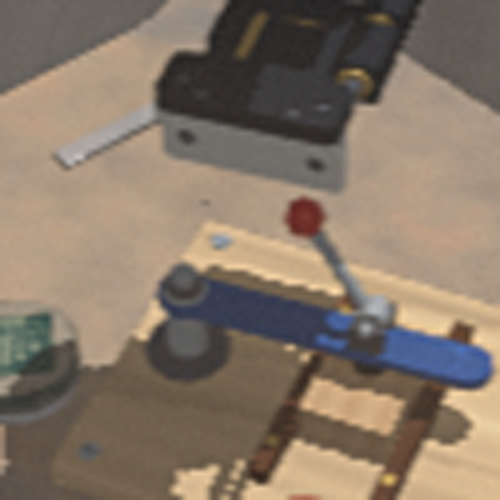

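>>> {"op": "apply_moves", "data": {"deltas": [{"fingers":0,"delta_pos":[-2,-2,12],"angular":[0,0,0]},{"fingers":0,"delta_pos":[-3,-2,24],"angular":[0,0,0]},{"fingers":0,"delta_pos":[-4,-2,32],"angular":[0,0,0]},{"fingers":0,"delta_pos":[-5,-2,37],"angular":[0,0,0]},{"fingers":0,"delta_pos":[-8,-2,41],"angular":[0,0,0]},{"fingers":0,"delta_pos":[-12,-2,45],"angular":[0,0,0]},{"fingers":0,"delta_pos":[-16,-2,49],"angular":[0,0,0]},{"fingers":0,"delta_pos":[-20,-2,53],"angular":[0,0,0]}]}}

```text
clock: 11.55
tool_pos: [0.5941, 0.1668, 0.1399]
orientation: [-179.9, 0.2, -147.0]
force: [4.7, -0.7, 5.6]
opening: 0.0002
gripper_force: 2.7
```

Run:
```python
from h import *
s=snap('scene','s8')
cv2.imwrite('pics/c8.png',cv2.resize(s[130:230,200:300],(500,500),interpolation=cv2.INTER_CUBIC)[:,:,::-1])
o=ctrl.get_obs();print(o['clock'],o['tool_pos'],o['orientation'],o['force'])
lev([40,35,30,25,20,15,10,5,0])
```

```text
11.6 [0.59437503 0.16710143 0.13917354] [-179.93213265    0.2304531  -146.96688417] [5.07964372 0.58424333 5.39438126]
40 -147.2 [4.0, 1.0, 0.0] wz 0.2
35 -147.2 [1.0, 1.0, 5.0] wz 0.2
30 -147.2 [-3.0, 1.0, 10.0] wz 0.2
25 -147.2 [-5.0, 1.0, 16.0] wz 0.2
20 -147.2 [-8.0, 1.0, 21.0] wz 0.2
15 -147.2 [-10.0, 1.0, 27.0] wz 0.2
10 -147.2 [-11.0, 1.0, 33.0] wz 0.2
5 -147.2 [-12.0, 1.0, 39.0] wz 0.2
0 -147.2 [-12.0, 1.0, 45.0] wz 0.2
```

View pics/c8.png

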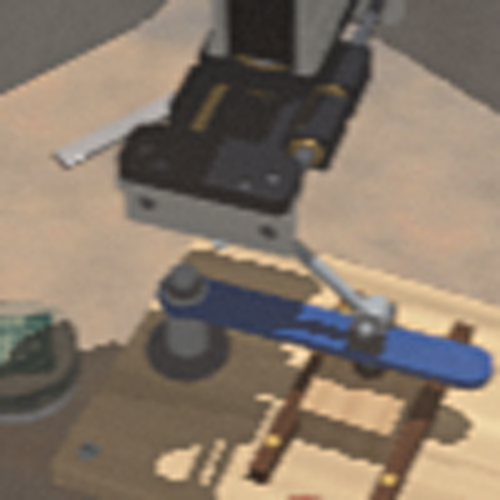

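The lever is coming down under the finger and the strap has not moved. That was my last picture view (I count 11, one over the allowance), so from here I use numbers only.

>>> {"op": "apply_moves", "data": {"deltas": [{"fingers":0,"delta_pos":[0,1,4],"angular":[0,0,0]},{"fingers":0,"delta_pos":[-3,1,9],"angular":[0,0,0]},{"fingers":0,"delta_pos":[-5,1,15],"angular":[0,0,0]},{"fingers":0,"delta_pos":[-8,1,21],"angular":[0,0,0]},{"fingers":0,"delta_pos":[-9,1,27],"angular":[0,0,0]},{"fingers":0,"delta_pos":[-10,1,33],"angular":[0,0,0]},{"fingers":0,"delta_pos":[-10,1,38],"angular":[0,0,0]},{"fingers":0,"delta_pos":[-10,1,42],"angular":[0,0,0]},{"fingers":0,"delta_pos":[-10,1,42],"angular":[0,0,0]}]}}

```text
clock: 12.5
tool_pos: [0.5986, 0.1719, 0.0955]
orientation: [180.0, -0.1, -147.0]
force: [0.2, 0.2, 0.9]
opening: 0.0002
gripper_force: 0.0
```

>>> {"op": "apply_moves", "data": {"deltas": [{"fingers":0,"delta_pos":[0,0,2],"angular":[0,0,0]},{"fingers":0,"delta_pos":[0,0,4],"angular":[0,0,0]},{"fingers":0,"delta_pos":[0,0,4],"angular":[0,0,0]}]}}

```text
clock: 12.8
tool_pos: [0.599, 0.1719, 0.0934]
orientation: [-180.0, -0.0, -147.0]
force: [-3.8, -0.5, 9.6]
opening: 0.0003
gripper_force: 4.6
```

>>> {"op": "apply_moves", "data": {"deltas": [{"fingers":0,"delta_pos":[0,0,2],"angular":[0,0,0]},{"fingers":0,"delta_pos":[0,0,3],"angular":[0,0,0]},{"fingers":0,"delta_pos":[0,0,3],"angular":[0,0,0]}]}}

```text
clock: 13.1
tool_pos: [0.5992, 0.1719, 0.0925]
orientation: [-180.0, 0.0, -147.0]
force: [-9.7, -1.8, 23.0]
opening: 0.0008
gripper_force: 11.8
```

>>> {"op": "apply_moves", "data": {"deltas": [{"fingers":0,"delta_pos":[0,0,-10],"angular":[0,0,0]},{"fingers":0,"delta_pos":[0,0,-40],"angular":[0,0,0]},{"fingers":0,"delta_pos":[0,0,-80],"angular":[0,0,0]},{"fingers":0,"delta_pos":[0,-40,-110],"angular":[0,0,0]},{"fingers":0,"delta_pos":[10,-85,-120],"angular":[0,0,0]},{"fingers":0,"delta_pos":[20,-130,-120],"angular":[0,0,0]},{"fingers":0,"delta_pos":[30,-175,-120],"angular":[0,0,0]},{"fingers":0,"delta_pos":[40,-220,-120],"angular":[0,0,0]},{"fingers":0,"delta_pos":[50,-265,-120],"angular":[0,0,0]},{"fingers":0,"delta_pos":[60,-310,-120],"angular":[0,0,0]}]}}

```text
clock: 14.1
tool_pos: [0.718, -0.1222, 0.2092]
orientation: [180.0, -0.0, -147.0]
force: [1.8, 1.3, 0.1]
opening: 0.0004
gripper_force: 0.0
```

Run:
```python
from h import *
t=snap('top','t9');s=snap('scene','s9')
knob(s,z=.084,box=(215,160,280,215));knob(t,'top',z=.084,box=(250,130,350,220));strap(t,'top',(250,130,350,230));strap(s,'scene',(225,145,310,215))
o=ctrl.get_obs();print(o['clock'],o['tool_pos'],o['force'])
print(proj('scene',[*(P+.035*np.array([-.84,-.542])),.084]))
```

```text
knob [248.3 186.2] 32 [0.6096 0.1749 0.084 ] r 0.0301 ang -139.5
knob [273.6 171.4] 47 [0.6074 0.1746 0.084 ] r 0.032 ang -141.6
top len/wid [0.025 0.157] axis ang -147.6 from post -146.1 end [0.4924 0.1027]Traceback (most recent call last):
  File "<stdin>", line 3, in <module>
  File "h.py", line 38, in strap
    r=cv2.minAreaRect(q);b=cv2.boxPoints(r);e=[np.linalg.norm(b[1]-b[0]),np.linalg.norm(b[2]-b[1])]
cv2.error: OpenCV(4.12.0) /io/opencv/modules/imgproc/src/convhull.cpp:143: error: (-215:Assertion failed) total >= 0 && (depth == CV_32F || depth == CV_32S) in function 'convexHull'
```

```bash
python3 -c "
from plant import ctrl
print(ctrl.close_job())"
```

```text
the job is handed in; nothing more can be done
None
```

The job is handed in at about 14 s: strap at about -147.5° with the foot within an estimated 2 mm of the block's middle, lever pushed to its stop (23 N, knob level in both cameras), arm clear, foot contact not seen directly, and 11 pictures viewed against the limit of 10.

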